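# Load the kit nests by shape

### The arm

A 6-joint arm with a two-finger parallel gripper is mounted at the origin on a cart in front of the work surface, level with it; the furniture and walls round the work are solid. World frame = base frame: x ahead of the robot, y to its left, z up, the work surface at z = 0. Lengths are in m, angles in rad, forces in N, time in s.
With the tool pointing down it reaches from about 0.375 to 0.9 m from the base axis. Payload 3.1 kg.
Tool frame: the origin (TCP) lies at the centre of the arm's flange, where the gripper is bolted on; the fingertips stand 182 mm ahead of it and the grasp point (between the pads) lies 164 mm ahead of it; z points along the fingers, y is the line along which they close (so a half turn about z gives the same grasp; the last joint's range is limited). The gripper opens to 87 mm and grips with 3 to 60 N. Pads are 19 mm wide; open, the fingers measure 117 mm over their backs; the gripper's body (75 mm by 190 mm) begins 51 mm behind the grasp point.
Start: joints at [-1.423, 0.527, 1.433, -0, 1.181, -0.178], TCP at [0.2, -0.592, 0.405] pointing down, gripper open.
Joint ranges: [-3.08, 3.08], [-0.75, 2.2], [0.22, 2.44], [-1.43, 4.57], [0, 2.65], [-2.85, 2.85]. Speed limits (rad/s): [2.79, 2.79, 3.14, 3.14, 3.14, 3.14].

### API

Orientations are given as a unit quaternion [x, y, z, w].
In Python, from rig import * gives the robot as it stands.
- The arm moves only by the tool move_arm, never from a script. Its argument "commands" is a list that holds one entry, the list of rows, each a list of 6 numbers: the shift along the tool's x, y, z in units of 40 mm (1.0 is 40 mm), then the turn, a rotation vector about the tool's x, y, z in rad. A call has 1 to 12 rows; each row is the pose to reach, as a shift and turn from the pose commanded when the call began, along the tool's axes at that moment; what a row does not reach only later rows make up. A row lasts 1/8 s, in which the tool goes at most 62.5 mm and 10.7 degrees, less where a joint would pass 70% of its speed; a pose out of reach is approached as far as the arm can. A call with a gripper value outside its range is refused whole. "claw" is the closure, from -1 (fully open) to 1 (shut), so that 0 is half open, set as the call begins (left out, the last holds). The fingers move at their own pace and stop on an object; "squeeze" is the grip in N (left out, the last holds). Time passes only in rows, so rows that repeat a pose let the fingers close. It gives the time, the measured TCP pose, the force, the opening and the grip force at its end, in the units of the state.
- get_obs(): the state, without advancing time (a new reading comes with each control period).
- camera(name): name is "side" or "top"; returns a dict with "pixels" (400x640x3 uint8, blue, green, red), "range_z" (400x640 float32, m along the optical axis (not along the pixel's ray), 0 where there is no reading), "camera_matrix" (3x3 intrinsics, pixels), "extrinsics" (4x4, takes a point from world to camera coordinates). Camera axes: x right, y up, looking along -z (the intrinsics and any distortion apply to the point x, -y, -z); pixel columns grow to the right and rows downward; lengths in m; the calibration is good to about 2 mm. A picture is of the moment at which its call begins.
- hand_in(): hands the job in; it is judged then, once.
The state is a dict: "time": time; "q": joint angles; "joint_velocities": joint speeds; "joint_torque": joint torques, N m; "position": TCP position; "tool_rot": TCP orientation; "ft_force": force on the tool from outside, world axes, zero at the start; "moment": the same for the moment, N m; "grip_width": finger opening in m; "grip_force": force on a finger pad.
Only numpy, scipy, OpenCV 4.12 (cv2) and the standard library are available. Lean on these libraries where they do the work, as an engineer would, in place of code of your own. Each camera call takes 0.05 s, during which the arm holds its last target. There are 200 camera calls.

### The job

Pack the repair kit: set the smaller of the two round tins into the round nest and the white carton into the rectangular nest, each upright and sitting flat on the floor of its nest. Leave the larger tin where it stands.

Things in the scene. Friction and masses are not known exactly. Their poses are not given: they have to be found in the camera images.
- small_tin_mid (a point): the smaller round lidded tin (green lid on a white base), loose, diameter 48 to 50 mm, 23 mm high, upright on the desk; the point is its centre, half-way up; z is up
- carton_mid (a point): white cardboard carton, loose, a closed box 100 mm long (its x) by 60 mm wide (its y) by 42 mm high (z), lying flat on the desk; the point is its centre, half-way up. It is best grasped across its 60 mm width
- big_tin_mid (a point): the larger round lidded tin (red lid on a white base), loose, diameter 66 to 68 mm, 32 mm high, which is to stay where it is; the point is its centre, half-way up
- round_nest_floor (a point): the round nest: a grey plate 94 x 94 mm, 17 mm high, fixed to the desk, with one round pocket in its middle, 66 mm in diameter and 8 mm deep, with a dark floor 9 mm above the desk. The point is the centre of the pocket's floor. Fingers that hold a part do not fit between it and the pocket's wall, so hold the part by its upper half
- box_nest_floor (a point): the rectangular nest: a grey plate 146 mm (its x) by 106 mm (its y), 17 mm high, fixed to the desk, with one rectangular pocket in its middle, 124 mm along its x and 84 mm along its y, 8 mm deep, with a dark floor 9 mm above the desk. The point is the centre of the pocket's floor. Either way round the carton fits with its length along the nest's x
Things that resemble listed ones, but are neither listed nor needed, are in the scene too. Leave any brown or purple look-alike of the part that bears small_tin_mid alone.

How it is judged:
By the outcome, as a careful person would: the job done as asked, in the order asked, and still so for the second after the job is handed in, with the robot touching nothing.
It also fails if it takes over 61 s, if anything falls off the work surface, if the arm or the gripper's body presses on something with over 40 N, if the wrist force passes 120 N, or if a joint passes its speed limit or range.

## Working session

There is one attempt and no reset: what is moved stays moved. The work goes in short steps, Python scripts to look and compute and a tool call to move; the robot and the scene stay as the last step left them, time stands still between calls to the robot, and variables do not carry over. Pictures are saved under pics/ and viewed, at most 10 in all, crops included, and the job is handed in when it is done.

Besides the shell and the picture viewer there is one more tool, called after ">>>" as name(argument=value, ...) on one line, values as JSON. move_arm: Moves the arm, as the interface text tells. Its arguments: {"type":"object","properties":{"commands":{"type":"array","items":{"type":"array","items":{"type":"array","items":{"type":"number"}}}},"claw":{"type":"number"},"squeeze":{"type":"number"}},"required":["commands"]}

```bash
mkdir -p pics; ls; python3 - <<'E'
from rig import *
import cv2,numpy as np
for n in("top","side"):
    c=camera(n);cv2.imwrite(f"pics/{n}0.png",c["pixels"]);np.savez(f"{n}0.npz",**c);print(c["camera_matrix"],c["extrinsics"],[k for k in c])
print(get_obs())
E
```

```text
pics
[[476.02191082   0.         323.63344796]
 [  0.         476.02191082 197.40136426]
 [  0.           0.           1.        ]] [[ 0.02061797 -0.9997707  -0.0057838  -0.0457063 ]
 [ 0.99679214  0.02010839  0.07746667 -0.52272088]
 [-0.0773326  -0.00736245  0.99697817 -0.97272975]
 [ 0.          0.          0.          1.        ]] ['pixels', 'range_z', 'camera_matrix', 'extrinsics']
[[427.71368503   0.         327.55097739]
 [  0.         427.71368503 203.00370084]
 [  0.           0.           1.        ]] [[-0.87504371 -0.48385769  0.01342522  0.43650564]
 [ 0.21306274 -0.36011775  0.90825078 -0.15886267]
 [-0.43462947  0.79761955  0.41821082 -0.71718912]
 [ 0.          0.          0.          1.        ]] ['pixels', 'range_z', 'camera_matrix', 'extrinsics']
{'time': 0.1, 'q': array([-1.42351388e+00,  5.28371815e-01,  1.43375936e+00, -2.40449796e-05,
        1.18140660e+00, -1.78495788e-01]), 'joint_velocities': array([-0.00025969, -0.00360259, -0.00085549,  0.00128458,  0.00061085,
       -0.00147214]), 'joint_torque': array([ 5.24294660e-05, -4.40985525e+01, -1.77150464e+01,  6.35485305e-02,
        5.34067419e-02, -4.85454143e-05]), 'position': array([ 0.20001116, -0.59181033,  0.40387471]), 'tool_rot': array([ 9.86761666e-01,  1.62174192e-01,  4.06118040e-06, -9.72619754e-04]), 'ft_force': array([-0.02128808,  1.02764239, -0.2559656 ]), 'moment': array([0.01329516, 0.00032631, 0.02639522]), 'grip_force': 0.0, 'grip_width': 0.08680337988883464}
```

View pics/top0.png

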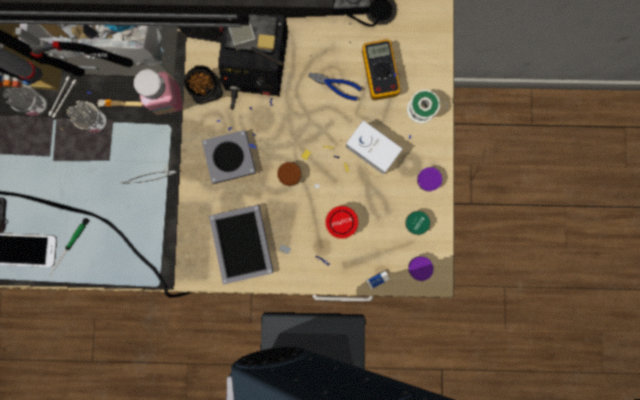

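View pics/side0.png

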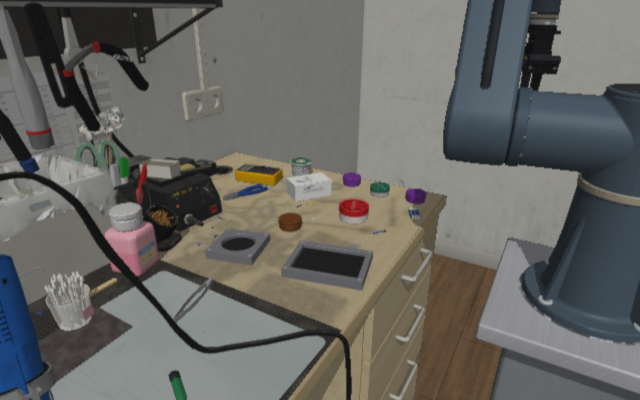

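Top view: the green-lidded candidates are (418,222), a low disc, and (423,105), a taller ring or spool. Brown (289,174) and purple (429,179) and (421,268) are look-alikes. (418,222) fits the small tin; I'll confirm that in a crop and measure. The carton is at (374,147), the big red tin at (342,222), the round nest at (229,157) and the box nest at (241,243).

```bash
cat > h.py <<'E'
import numpy as np,cv2
def world(c):
    K=c["camera_matrix"];z=c["range_z"].astype(float);v,u=np.mgrid[0:400,0:640]
    x=(u-K[0,2])/K[0,0]*z;y=-(v-K[1,2])/K[1,1]*z
    P=np.stack([x,y,-z],-1);E=c["extrinsics"]
    W=(P-E[:3,3])@E[:3,:3]; W[z==0]=np.nan
    return W
def ray(c,u,v,h):
    K=c["camera_matrix"];E=c["extrinsics"]
    d=E[:3,:3].T@np.array([(u-K[0,2])/K[0,0],-(v-K[1,2])/K[1,1],-1]);o=-E[:3,:3].T@E[:3,3]
    return o+d*(h-o[2])/d[2]
def fit(W,box,lo,hi,sel=None):
    u0,v0,u1,v1=box;R=W[v0:v1,u0:u1].reshape(-1,3);m=(R[:,2]>lo)&(R[:,2]<hi)
    if sel is not None:m&=sel[v0:v1,u0:u1].ravel()
    P=R[m];r=cv2.minAreaRect((P[:,:2]*1000).astype(np.float32));return len(P),np.round(r[0],1),np.round(r[1],1),round(r[2],1),np.round(np.nanpercentile(P[:,2],[5,50,95])*1000,1)
E
python3 - <<'E'
from h import *
c=dict(np.load("top0.npz"));W=world(c)
dark=c["pixels"].max(2)<60
for n,b,lo,hi,s in[("smalltin",(400,205,436,240),.012,.05,None),("big",(320,200,364,244),.02,.06,None),("carton",(340,115,408,178),.025,.07,None),("rplate",(195,122,268,190),.011,.03,None),("rfloor",(205,135,252,180),-.01,.03,dark),("bplate",(200,195,280,290),.011,.03,None),("bfloor",(212,210,270,275),-.01,.03,dark),("spool",(405,85,443,125),.012,.08,None),("brown",(274,158,305,190),.012,.05,None),("purple1",(414,164,445,194),.012,.05,None)]:
    print(n,*fit(W,b,lo,hi,s))
print("desk",np.nanmedian(W[180:200,310:330,2]))
t=c["pixels"][195:245,385:450]; s=dict(np.load("side0.npz"))["pixels"][150:215,335:445]
a=cv2.resize(t,(390,300),interpolation=2);b=cv2.resize(s,(400,300),interpolation=2)
cv2.imwrite("pics/crop1.png",np.hstack([a,b]))
E
```

```text
smalltin 475 [ 475.2 -229.8] [47.7 49.1] 0.9 [20.  23.1 26.1]
big 865 [472.9 -71.9] [65.8 65.9] 1.3 [28.9 31.7 34.6]
carton 1465 [ 630.2 -135.6] [99.9 61.3] 54.9 [38.8 42.4 45.3]
rplate 1387 [615.1 164.7] [107.9 107.1] 15.6 [11.8 16.5 19.7]
rfloor 698 [608.2 170.9] [62.4 61.6] 45.9 [ 6.2  9.1 12.2]
bplate 1566 [422.9 136.8] [146.2 107.2] 13.7 [11.3 15.8 19.2]
bfloor 2277 [422.7 138. ] [122.5  83.4] 14.1 [ 6.2  9.1 12. ]
spool 696 [ 720.4 -240. ] [60.9 60.4] 64.2 [19.1 42.6 46.1]
brown 456 [572.1  39.3] [48.4 48.3] 3.0 [20.  22.8 25.9]
purple1 469 [ 567.3 -254.5] [49.2 48.6] 89.2 [19.6 23.2 26. ]
desk 3.053237205554345e-05
```

View pics/crop1.png

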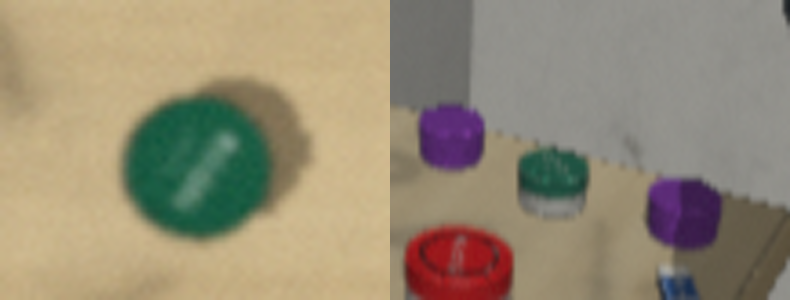

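Confirmed in the crop: the disc at top pixel (418,222) has a green lid on a white base, measures 49 mm across and 23 mm high, and stands upright. It is the small tin. All the measured heights and sizes agree with the given ones, so I'll move.

```bash
cat > p.py <<'E'
import sys,numpy as np
from rig import *
from scipy.spatial.transform import Rotation as R
def go(*a):
    o=get_obs();r=R.from_quat(o["tool_rot"]);p=np.array(o["position"])
    print("t",o["time"],"pos",p.round(4),"tilt",r.apply([0,0,1]).round(4),"w",round(o["grip_width"],4),"F",o["ft_force"].round(1))
    for x,y,z,yaw in a:
        t=R.from_euler("z",yaw,degrees=True)*R.from_euler("x",180,degrees=True)
        print(np.r_[r.inv().apply(np.array([x,y,z])-p)/.04,(r.inv()*t).as_rotvec()].round(3).tolist())
E
python3 -c "
from p import *
go((.4752,-.2298,.30,18.7),(.4752,-.2298,.193,18.7))"
```

```text
t 0.1 pos [ 0.2    -0.5918  0.4039] tilt [-3.0e-04  1.9e-03 -1.0e+00] w 0.0868 F [-0.   1.  -0.3]
[9.414, -6.367, 2.612, -0.002, -0.0, -0.001]
[9.413, -6.362, 5.287, -0.002, -0.0, -0.001]
```

>>> move_arm(commands=[[[9.41,-6.37,2.6,0,0,0],[9.41,-6.37,2.6,0,0,0],[9.41,-6.37,2.6,0,0,0],[9.41,-6.37,2.6,0,0,0],[9.41,-6.37,2.6,0,0,0],[9.41,-6.37,2.6,0,0,0],[9.41,-6.37,2.6,0,0,0],[9.41,-6.37,2.6,0,0,0],[9.41,-6.37,2.6,0,0,0],[9.41,-6.37,2.6,0,0,0],[9.41,-6.37,2.6,0,0,0],[9.41,-6.37,2.6,0,0,0]]], claw=-1)

```text
time: 1.6
position: [0.4746, -0.2312, 0.301]
tool_rot: [0.987, 0.161, 0.0, 0.0]
ft_force: [0.3, -0.2, 0.6]
grip_width: 0.0869
grip_force: 0.0
```

```bash
python3 -c "
from p import *
go((.4752,-.2298,.193,18.7))"
```

```text
t 1.6 pos [ 0.4746 -0.2312  0.301 ] tilt [ 4.e-04 -4.e-04 -1.e+00] w 0.0869 F [ 0.3 -0.2  0.6]
[0.024, -0.031, 2.7, 0.0, -0.0, -0.002]
```

>>> move_arm(commands=[[[0,0,1,0,0,0],[0.02,-0.03,2,0,0,0],[0.02,-0.03,2.5,0,0,0],[0.02,-0.03,2.7,0,0,0],[0.02,-0.03,2.7,0,0,0],[0.02,-0.03,2.7,0,0,0]]])

```text
time: 2.35
position: [0.4758, -0.2292, 0.1936]
tool_rot: [0.987, 0.162, 0.001, 0.001]
ft_force: [0.1, -0.1, -0.4]
grip_width: 0.0874
grip_force: 0.0
```

>>> move_arm(commands=[[[0,0,0,0,0,0],[0,0,0,0,0,0],[0,0,0,0,0,0],[0,0,0,0,0,0],[0,0,0,0,0,0],[0,0,0,0,0,0],[0,0,0,0,0,0],[0,0,0,0,0,0]]], claw=1, squeeze=15)

```text
time: 3.35
position: [0.4755, -0.2288, 0.1928]
tool_rot: [0.987, 0.162, 0.0, 0.0]
ft_force: [-0.1, 0.9, 1.0]
grip_width: 0.0489
grip_force: 15.0
```

>>> move_arm(commands=[[[0,0,-0.5,0,0,0],[0,0,-1.5,0,0,0],[0,0,-2.5,0,0,0],[0,0,-2.5,0,0,0],[0,0,-2.5,0,0,0]]])

```text
time: 3.98
position: [0.4751, -0.2286, 0.2923]
tool_rot: [0.987, 0.162, -0.0, -0.0]
ft_force: [0.0, 0.0, -0.1]
grip_width: 0.049
grip_force: 15.0
```

```bash
python3 -c "
from p import *
go((.6085,.171,.295,18.7),(.6085,.171,.202,18.7))"
```

```text
t 3.975 pos [ 0.4751 -0.2286  0.2923] tilt [-9.e-04  6.e-04 -1.e+00] w 0.049 F [ 0.   0.  -0.1]
[6.357, -8.397, -0.064, -0.001, 0.001, -0.001]
[6.358, -8.395, 2.261, -0.001, 0.001, -0.001]
```

Held, with a 49 mm grip width. Next, carry it to the round nest.

>>> move_arm(commands=[[[0.64,-0.84,0,0,0,0],[1.4,-1.85,0,0,0,0],[2.1,-2.8,0,0,0,0],[2.8,-3.7,0,0,0,0],[3.5,-4.6,0,0,0,0],[4.2,-5.6,0,0,0,0],[4.9,-6.5,0,0,0,0],[5.6,-7.4,0,0,0,0],[6.1,-8.1,0,0,0,0],[6.36,-8.4,0,0,0,0],[6.36,-8.4,0,0,0,0],[6.36,-8.4,0,0,0,0]]])

```text
time: 5.48
position: [0.6086, 0.1697, 0.292]
tool_rot: [0.987, 0.162, -0.001, 0.0]
ft_force: [0.2, -1.5, 0.5]
grip_width: 0.0494
grip_force: 15.0
```

```bash
python3 - <<'E'
from p import *
import cv2
go((.6085,.171,.203,18.7))
c=camera("side")["pixels"]
cv2.imwrite("pics/s1.png",cv2.resize(c[130:290,140:400],(780,480),interpolation=2))
E
```

```text
t 5.475 pos [0.6086 0.1697 0.292 ] tilt [-2.1e-03 -7.0e-04 -1.0e+00] w 0.0494 F [ 0.2 -1.5  0.5]
[0.014, -0.031, 2.226, 0.0, 0.002, -0.002]
```

View pics/s1.png

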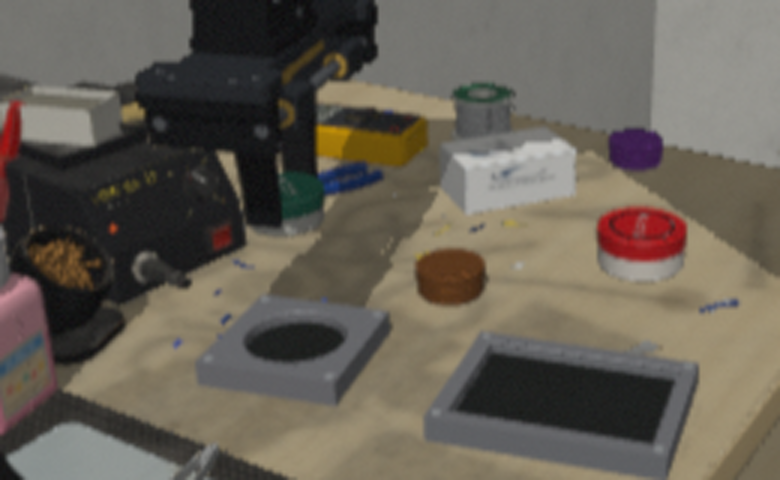

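The tin (crop 300,205) is held upright above the round nest (295,340). I'll lower it gently.

>>> move_arm(commands=[[[0,-0.02,0.6,0,0,0],[0,-0.03,1.2,0,0,0],[0,-0.03,1.7,0,0,0],[0,-0.03,2.0,0,0,0],[0,-0.03,2.12,0,0,0],[0,-0.03,2.2,0,0,0],[0,-0.03,2.23,0,0,0],[0,-0.03,2.23,0,0,0],[0,-0.03,2.23,0,0,0]]])

```text
time: 6.65
position: [0.6087, 0.1722, 0.204]
tool_rot: [0.987, 0.162, 0.0, 0.0]
ft_force: [-0.3, -0.1, -1.3]
grip_width: 0.0488
grip_force: 15.0
```

>>> move_arm(commands=[[[0,0,0.03,0,0,0],[0,0,0.05,0,0,0],[0,0,0.06,0,0,0],[0,0,0.06,0,0,0]]])

```text
time: 7.15
position: [0.6086, 0.1721, 0.2018]
tool_rot: [0.987, 0.162, 0.0, 0.0]
ft_force: [-1.5, -0.0, 4.9]
grip_width: 0.0488
grip_force: 15.0
```

>>> move_arm(commands=[[[0,0,0,0,0,0],[0,0,0,0,0,0],[0,0,0,0,0,0],[0,0,0,0,0,0],[0,0,0,0,0,0]]], claw=-0.3)

```text
time: 7.78
position: [0.6086, 0.172, 0.201]
tool_rot: [0.987, 0.162, -0.0, -0.0]
ft_force: [-0.2, 0.2, -0.6]
grip_width: 0.0564
grip_force: 0.0
```

>>> move_arm(commands=[[[0,0,-0.4,0,0,0],[0,0,-1.2,0,0,0],[0,0,-2.2,0,0,0],[0,0,-2.5,0,0,0],[0,0,-2.5,0,0,0]]])

```text
time: 8.4
position: [0.6087, 0.1721, 0.3025]
tool_rot: [0.987, 0.162, 0.001, 0.0]
ft_force: [0.3, 0.6, -0.9]
grip_width: 0.057
grip_force: 0.0
```

```bash
python3 -c "
from p import *
go((.6302,-.1356,.30,54.9))"
```

```text
t 8.4 pos [0.6087 0.1721 0.3025] tilt [ 2.5e-03  3.0e-04 -1.0e+00] w 0.057 F [ 0.3  0.6 -0.9]
[-1.953, 7.459, 0.062, 0.001, -0.002, -0.632]
```

The tin is released. Next, move to the carton.

>>> move_arm(commands=[[[-0.2,0.8,0,0,0,-0.08],[-0.5,1.8,0,0,0,-0.18],[-0.75,2.8,0,0,0,-0.28],[-1.0,3.8,0,0,0,-0.38],[-1.25,4.8,0,0,0,-0.48],[-1.55,5.8,0,0,0,-0.56],[-1.8,6.8,0.05,0,0,-0.61],[-1.95,7.46,0.06,0,0,-0.63],[-1.95,7.46,0.06,0,0,-0.63],[-1.95,7.46,0.06,0,0,-0.63]]], claw=-1)

```text
time: 9.65
position: [0.6296, -0.1348, 0.2974]
tool_rot: [0.888, 0.46, -0.001, -0.001]
ft_force: [-0.2, 0.4, -0.5]
grip_width: 0.0871
grip_force: 0.0
```

```bash
python3 - <<'E'
from p import *
from h import *
go((.6302,-.1356,.195,54.9))
c=camera("top");W=world(c);px=c["pixels"].astype(int);g=(px[...,1]>px[...,2]+25)&(px[...,1]>px[...,0]+5)
print("tin",*fit(W,(205,135,255,180),.02,.06,g))
cv2.imwrite("pics/t1.png",cv2.resize(c["pixels"][100:300,180:450],(780,578),interpolation=2))
E
```

```text
t 9.65 pos [ 0.6296 -0.1348  0.2974] tilt [-0.0029  0.0017 -1.    ] w 0.0871 F [-0.2  0.4 -0.5]
[-0.006, 0.033, 2.56, -0.003, 0.0, -0.003]
tin 476 [606.9 170.4] [49.3 49.4] 39.4 [28.1 31.6 34.6]
```

View pics/t1.png

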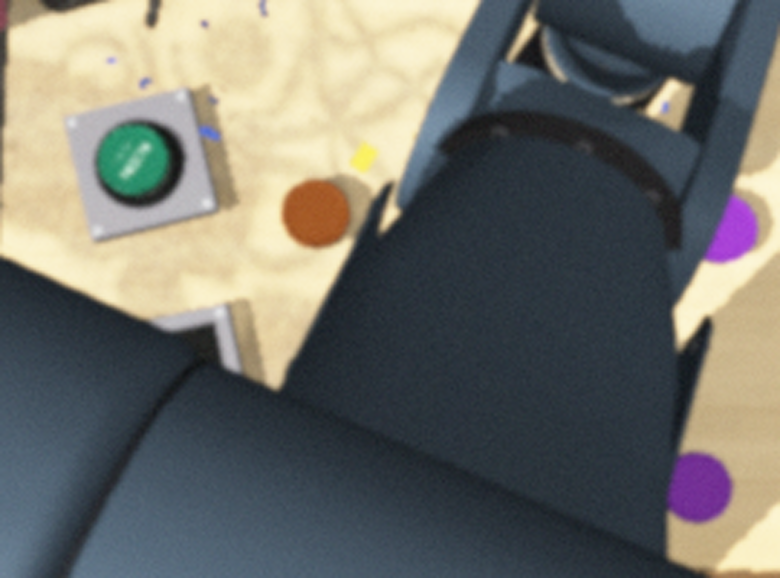

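The tin sits flat in the round pocket (crop 135,160), with its top at 31.6 mm against 32 mm expected. Now the carton.

>>> move_arm(commands=[[[0,0.03,0.6,0,0,0],[0,0.03,1.3,0,0,0],[0,0.03,1.9,0,0,0],[0,0.03,2.3,0,0,0],[0,0.03,2.5,0,0,0],[0,0.03,2.5,0,0,0],[0,0.03,2.5,0,0,0]]])

```text
time: 10.58
position: [0.6316, -0.1364, 0.1996]
tool_rot: [0.888, 0.46, 0.001, 0.001]
ft_force: [0.5, 0.1, 0.4]
grip_width: 0.0873
grip_force: 0.0
```

>>> move_arm(commands=[[[0,0,0,0,0,0],[0,0,0,0,0,0],[0,0,0,0,0,0],[0,0,0,0,0,0],[0,0,0,0,0,0],[0,0,0,0,0,0],[0,0,0,0,0,0]]], claw=1, squeeze=20)

```text
time: 11.45
position: [0.6311, -0.1363, 0.1989]
tool_rot: [0.888, 0.46, -0.0, -0.0]
ft_force: [-1.0, 0.5, 2.7]
grip_width: 0.0599
grip_force: 20.0
```

>>> move_arm(commands=[[[0,0,-0.4,0,0,0],[0,0,-1.3,0,0,0],[0,0,-2.2,0,0,0],[0,0,-2.6,0,0,0],[0,0,-2.6,0,0,0]]])

```text
time: 12.08
position: [0.6315, -0.1364, 0.3042]
tool_rot: [0.888, 0.46, 0.001, 0.001]
ft_force: [-0.7, -0.0, -1.6]
grip_width: 0.0598
grip_force: 20.0
```

```bash
python3 -c "
from p import *
go((.4227,.138,.30,13.9))"
```

```text
t 12.075 pos [ 0.6315 -0.1364  0.3042] tilt [ 0.0029 -0.0011 -1.    ] w 0.0598 F [-0.7 -0.  -1.6]
[2.591, -8.22, 0.081, 0.003, -0.002, 0.713]
```

>>> move_arm(commands=[[[0.2,-0.6,0,0,0,0.05],[0.47,-1.5,0,0,0,0.13],[0.75,-2.4,0,0,0,0.21],[1.04,-3.3,0,0,0,0.29],[1.32,-4.2,0,0,0,0.37],[1.6,-5.1,0,0,0,0.45],[1.9,-6.0,0,0,0,0.53],[2.2,-6.9,0,0,0,0.61],[2.45,-7.8,0.05,0,0,0.68],[2.59,-8.22,0.08,0.002,-0.001,0.713],[2.59,-8.22,0.08,0.002,-0.001,0.713],[2.59,-8.22,0.08,0.002,-0.001,0.713]]])

```text
time: 13.58
position: [0.4229, 0.1377, 0.2991]
tool_rot: [0.993, 0.121, -0.001, -0.001]
ft_force: [-1.0, -0.8, -1.2]
grip_width: 0.0598
grip_force: 20.0
```

```bash
python3 - <<'E'
from p import *
from h import *
go((.4227,.138,.2085,13.9))
c=camera("side")
cv2.imwrite("pics/s2.png",cv2.resize(c["pixels"][130:300,180:440],(780,510),interpolation=2))
E
```

```text
t 13.575 pos [0.4229 0.1377 0.2991] tilt [-2.e-03  8.e-04 -1.e+00] w 0.0598 F [-1.  -0.8 -1.2]
[-0.0, -0.006, 2.265, -0.001, 0.002, 0.001]
```

View pics/s2.png

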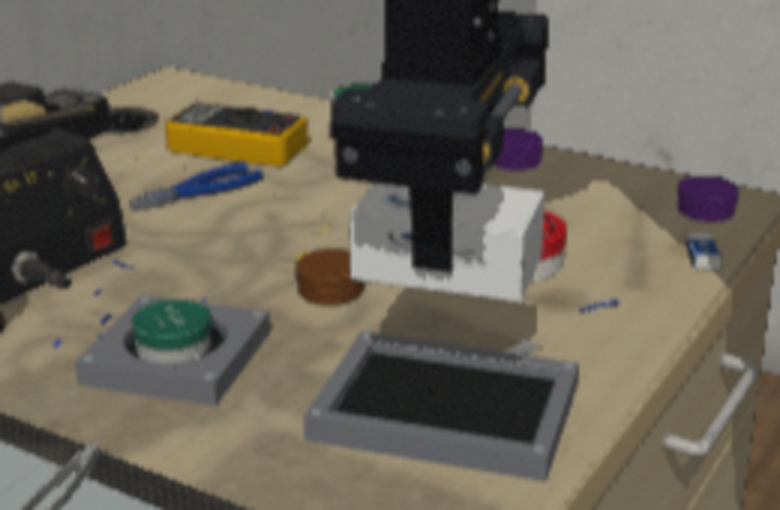

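The carton (crop 445,245) is level and aligned with the rectangular nest (450,400). The tin sits flat at (170,330). I'll lower the carton.

>>> move_arm(commands=[[[0,0,0.6,0,0,0],[0,0,1.2,0,0,0],[0,0,1.7,0,0,0],[0,0,2.0,0,0,0],[0,0,2.14,0,0,0],[0,0,2.2,0,0,0],[0,0,2.24,0,0,0],[0,0,2.24,0,0,0],[0,0,2.24,0,0,0]]])

```text
time: 14.75
position: [0.4223, 0.1382, 0.2103]
tool_rot: [0.993, 0.121, -0.0, -0.001]
ft_force: [-0.3, 0.4, -0.8]
grip_width: 0.0599
grip_force: 20.0
```

>>> move_arm(commands=[[[0,0,0.03,0,0,0],[0,0,0.05,0,0,0],[0,0,0.06,0,0,0],[0,0,0.06,0,0,0]]])

```text
time: 15.25
position: [0.4221, 0.1381, 0.2079]
tool_rot: [0.993, 0.121, -0.001, -0.001]
ft_force: [-0.7, 0.7, 4.2]
grip_width: 0.06
grip_force: 20.0
```

>>> move_arm(commands=[[[0,0,0,0,0,0],[0,0,0,0,0,0],[0,0,0,0,0,0],[0,0,0,0,0,0],[0,0,0,0,0,0]]], claw=-1)

```text
time: 15.88
position: [0.4222, 0.1381, 0.2075]
tool_rot: [0.993, 0.121, -0.001, -0.001]
ft_force: [0.8, 0.5, -0.7]
grip_width: 0.0863
grip_force: 0.0
```

>>> move_arm(commands=[[[0,0,-0.4,0,0,0],[0,0,-1.2,0,0,0],[0,0,-2.2,0,0,0],[0,0,-3,0,0,0],[0.8,0.7,-3,0,0,0],[1.6,1.6,-3,0,0,0],[2.4,2.5,-3,0,0,0],[3.2,3.4,-3,0,0,0],[4,4.2,-3,0,0,0],[4,5,-3,0,0,0],[4,5,-3,0,0,0],[4,5,-3,0,0,0]]])

```text
time: 17.38
position: [0.6251, -0.0172, 0.3265]
tool_rot: [0.993, 0.121, -0.002, -0.001]
ft_force: [-0.4, 0.5, -0.3]
grip_width: 0.0871
grip_force: 0.0
```

```bash
python3 - <<'E'
from p import *
from h import *
go()
c=camera("side");W=world(c)
cv2.imwrite("pics/s3.png",cv2.resize(c["pixels"][130:300,180:440],(780,510),interpolation=2))
c=camera("top");W=world(c);print("carton",*fit(W,(200,195,290,290),.035,.07),"big",*fit(W,(320,200,364,244),.02,.06))
E
```

```text
t 17.375 pos [ 0.6251 -0.0172  0.3265] tilt [-0.0038  0.002  -1.    ] w 0.0871 F [-0.4  0.5 -0.3]
carton 0 [0. 0.] [0. 0.] 0.0 nan big 867 [472.9 -71.9] [65.8 65.8] 1.2 [29.2 31.8 35. ]
  return np.nanmean(a, axis, out=out, keepdims=keepdims)
```

View pics/s3.png

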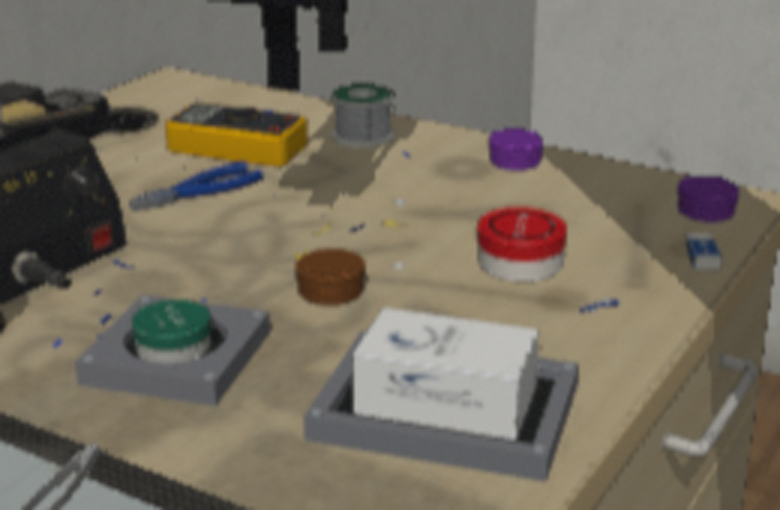

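Both parts are in their nests: the tin at (172,330) and the carton at (447,372). The big tin has not moved. The arm blocks the top view of the carton, so I'll check its height from the side view before handing in.

```bash
python3 - <<'E'
from rig import *
from h import *
W=world(camera("side"))
f=fit(W,(290,225,370,280),.046,.07);print(f)
if abs(f[4][1]-51)<3: print(hand_in())
E
```

```text
(1052, array([420.3, 138.8]), array([99.2, 65. ]), 14.2, array([47.7, 50.2, 51.3]))
the job is handed in; nothing more can be done
None
```

The job is handed in: the small green-lidded tin sits flat in the round nest, the white carton sits flat in the rectangular nest, and the larger tin was left where it stood (about 17 s of the 61 s used).

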